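# Hang the sizing hoops on the J-hook

### The arm

A 6-joint arm with a two-finger parallel gripper is mounted at the origin on a cart in front of the work surface, level with it; the furniture and walls round the work are solid. World frame = base frame: x ahead of the robot, y to its left, z up, the work surface at z = 0. Lengths are in mm, angles in rad, forces in N, time in s.
With the tool pointing down it reaches from about 325 to 750 mm from the base axis. Payload 7.6 kg.
Tool frame: the origin (TCP) lies at the very end of the fingers, on their centre line; the grasp point (between the pads) lies 19 mm behind it; z points along the fingers, x is the direction in which the jaws open and shut, and the axes are right-handed (so a half turn about z gives the same grasp; the last joint's range is limited). The gripper opens to 85 mm and grips with 20 to 120 N. Pads are 22 mm wide; open, the fingers measure 114 mm over their backs; the gripper's body (76 mm by 85 mm) begins 54 mm behind the grasp point. The pads swing forward as they close: fully open they stand 13 mm farther back than shut.
Start: joints at [1.149, 0.052, 1.401, -0, 1.689, -0.07], TCP at [180.895, 492.876, 195.023] pointing down, gripper open.
Joint ranges: [-2.9, 2.9], [-0.91, 2.17], [0.12, 2.37], [-1.06, 4.2], [0.26, 2.73], [-2.93, 2.93]. Speed limits (rad/s): [2.57, 2.57, 3.01, 3.14, 3.14, 3.14].

### API

Orientations are given as a rotation vector (axis times angle).
In Python, from rig import env gives the robot as it stands. Calls block until the motion is done:
- env.move_to(position, orientation): joint-space move of the TCP to a pose.
- env.movel(position, orientation=None, max_speed=150): straight line of the TCP; orientation=None keeps the orientation; max_speed is the mean speed in mm/s.
- env.goto_joints(angles): joint-space move.
- env.grip(opening): finger opening in mm; the grip force is fixed at half the most; returns when the fingers have stopped.
- env.pause(seconds).
- env.solve_ik(position, orientation): joint angles nearest the present ones, or None.
- env.camera(name): name is "scene" or "top"; returns a dict with "pixels" (420x560x3 uint8, blue, green, red), "range_z" (420x560 float32, mm along the optical axis (not along the pixel's ray), 0 where there is no reading), "fx", "fy", "cx", "cy" (pixels), "view" (4x4, takes a point from world to camera coordinates). Camera axes: x right, y down, z forward; pixel columns grow to the right and rows downward; lengths in mm; the calibration is good to about 2 mm. A picture is of the moment at which its call begins.
A pose or a line that the arm cannot do raises env.PlanningError and nothing moves.
- env.sign_off(): hands the job in, once; it reports no verdict.
Readings, each from a call of its own:
- env.read_time_s(): time.
- env.read_q(): joint angles.
- env.read_dq(): joint speeds.
- env.read_joint_efforts(): joint torques, N m.
- env.read_ee_pos(): TCP position.
- env.read_tcp_rot(): TCP orientation.
- env.read_force(): force on the tool from outside, world axes, zero at the start.
- env.read_torque(): the same for the moment, N m.
- env.read_grip_width(): finger opening in mm.
Only numpy, scipy, OpenCV 4.12 (cv2) and the standard library are available. Lean on these libraries where they do the work, as an engineer would, in place of code of your own. Each camera call takes 0.05 s, during which the arm holds its last target. There are 200 camera calls.

### The job

Put the two plate-sizing hoops away: take each by its rim out of the wooden rack and hang it on the high J-hook of the steel stand, the big blue one first, on the rear half of the hook next to the post, then the small orange one on the front half towards the upturned tip. Leave both hanging freely and at rest, never let a hoop fall to the table, and leave the jar, timer and plaster plug alone.

Things in the scene. Friction and masses are not known exactly. Their poses are not given: they have to be found in the camera images.
- big_hoop: stiff ring of blue painted board, 170 mm outer and 130 mm inner diameter: the rim is 20 mm deep radially and 12 mm thick; about 0.14 kg (varies). Origin at the ring's centre; its x axis is the ring's axis (through the hole, so pinch the rim along x), z is up at the start. It stands upright on edge in one of the rack's two places, its centre 105 mm above the table, so its top edge is 190 mm above the table; hung freely on the hook its centre is 65 mm below hook_mid
- small_hoop: stiff ring of orange plastic, 130 mm outer and 90 mm inner diameter: the rim is 20 mm deep radially and 12 mm thick; about 0.14 kg (varies). Origin at the ring's centre; its x axis is the ring's axis (through the hole, so pinch the rim along x), z is up at the start. It stands upright on edge in one of the rack's two places, its centre 82 mm above the table, so its top edge is 147 mm above the table; hung freely on the hook its centre is 45 mm below hook_mid
- rack: wooden dish rack, 200 x 106 mm, fixed. Origin on the table under its middle. Two rails along its x axis (tops 30 mm high) carry the hoops; each hoop's place, at x = +50 or -50 mm, is a slot 15 mm wide between pairs of dowels that rise to 86 mm above the table at y = +-45 mm. The hoops' axes lie along the rack's x axis; which hoop is in which place varies. A hoop is drawn straight up, at least 75 mm, to leave its place
- stand: steel stand with J-hook, fixed. Origin on the table under the middle of the hook; its x axis runs along the hook from the tip to the post, z up. Base plate 170 x 110 x 12 mm (x from -60 to +110 mm), post of 16 mm diameter at x = +65 mm that ends at the hook's height: nothing stands higher than the hook's tip
- hook_mid (a point): middle of the hook's straight, level part, a 10 mm round bar, on its upper side, 240 mm above the table. Axes as the stand. The straight runs from x = -58 mm (then it turns up to the tip) to x = +56 mm (then it bends down into the post). A hoop's upper rim rests on this bar with the bar through the hole
- hook_tip (a point): top of the hook's upturned black tip, 263 mm above the table, 73 mm in front (-x) of hook_mid; 12 mm diameter
- glaze_jar: bystander: loose glaze jar with orange band and black lid, 48 mm diameter, 58 mm tall; origin under its centre
- timer: bystander: loose dial timer, 63 mm diameter, 52 mm tall; origin under its centre
- plug: bystander: loose white plaster plug, 44 mm diameter, 34 mm tall; origin under its centre

How it is judged (in metres and radians):
On the way:
1. the big hoop hangs freely on the rear half of the hook, let go and at rest, while the small one still stands in the rack (x of big_hoop in the frame of hook_mid between 0 and 0.056 m and y of big_hoop in the frame of hook_mid between -0.03 and 0.03 m and z of big_hoop in the frame of hook_mid between -0.077 and -0.057 m and contact force between big_hoop and stand above 0.2 N and contact force between big_hoop and the fingers below 0.1 N and linear speed of big_hoop below 0.08 m/s and horizontal distance between small_hoop and rack below 0.08 m and height (world z) of small_hoop below 0.1 m), for 0.2 s.
At the end, for the whole second after the job is handed in: both hoops hang on the hook's bar, let go and at rest: centres within 30 mm sideways of the bar and -12 to +8 mm of hanging height (65 mm under the bar's top for the big, 45 mm for the small); big between the hook's middle and the post, small between the middle and the tip (x of big_hoop in the frame of hook_mid between 0 and 0.056 m and y of big_hoop in the frame of hook_mid between -0.03 and 0.03 m and z of big_hoop in the frame of hook_mid between -0.077 and -0.057 m and contact force between each of big_hoop, small_hoop and stand above 0.2 N and contact force between each of big_hoop, small_hoop and the fingers below 0.1 N and linear speed of each of big_hoop, small_hoop below 0.08 m/s and x of small_hoop in the frame of hook_mid between -0.066 and 0 m and y of small_hoop in the frame of hook_mid between -0.03 and 0.03 m and z of small_hoop in the frame of hook_mid between -0.057 and -0.037 m); the robot touches nothing.
It fails at once if a hoop falls or is laid down (its centre sinks below 50 mm above the table) (height (world z) of any of big_hoop, small_hoop below 0.05 m).
It fails at once if the glaze jar is moved by more than 30 mm or tipped over (distance of glaze_jar from where it was at the start of the episode above 0.03 m or angle between glaze_jar's own z axis and vertical above 0.5 rad).
It fails at once if the timer is moved by more than 30 mm or tipped over (distance of timer from where it was at the start of the episode above 0.03 m or angle between timer's own z axis and vertical above 0.5 rad).
It fails at once if the plaster plug is moved by more than 30 mm or tipped over (distance of plug from where it was at the start of the episode above 0.03 m or angle between plug's own z axis and vertical above 0.5 rad).
It also fails if it takes over 67 s, if anything falls off the work surface, if the arm or the gripper's body presses on something with over 40 N, if the wrist force passes 120 N, or if a joint passes its speed limit or range.

## Working session

There is one attempt and no reset: what is moved stays moved. The work goes in short steps, each a Python script; the robot and the scene stay as the last script left them, time stands still between calls to the robot, and variables do not carry over. Pictures are saved under pics/ and viewed, on a budget of 10 in all, crops included, one or two more only if the job needs it, and the job is handed in when it is done.

```bash
mkdir -p pics; ls
python3 - <<'E'
from rig import env
import cv2,numpy as np
for n in("scene","top"):
    c=env.camera(n); np.savez(f"{n}0.npz",**c); cv2.imwrite(f"pics/{n}0.png",c["pixels"])
    print(n,c["fx"],c["cx"],c["cy"],np.round(c["view"],3).tolist())
print(env.read_time_s(),env.read_tcp_rot())
E
```

```text
pics
scene 482.19588653699077 268.6125164143666 202.12259849140398 [[0.893, -0.45, 0.003, -517.092], [-0.269, -0.54, -0.797, 325.888], [0.36, 0.711, -0.604, 998.205], [0.0, 0.0, 0.0, 1.0]]
top 526.8680615993562 279.3945037902786 208.8655386018327 [[0.014, -1.0, -0.007, 25.874], [-0.995, -0.013, -0.099, 592.514], [0.099, 0.009, -0.995, 1611.947], [0.0, 0.0, 0.0, 1.0]]
0.1 [ 2.57534260e+00  1.79801589e+00 -1.84483340e-03]
```

View pics/scene0.png

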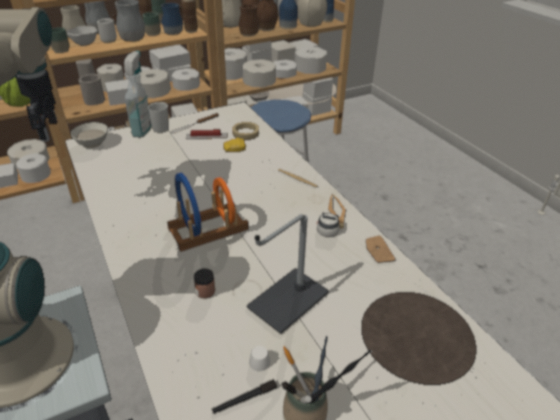

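View pics/top0.png

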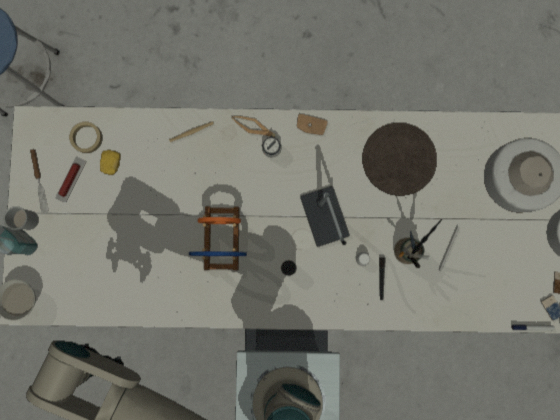

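The scene view shows the blue hoop (187,205) and orange hoop (224,202) in the rack, the hook tip at (258,240), the post top at (303,218), the jar at (205,283) and the plug at (260,358). In the top view the hoops are at (218,254) and (219,220), the stand plate at (324,216), the tip at (344,242) and the jar at (288,268).

```bash
cat > vis.py <<'E'
import cv2,numpy as np
def cloud(c):
    Z=c["range_z"].astype(float); v,u=np.mgrid[:Z.shape[0],:Z.shape[1]]
    P=np.stack([(u-c["cx"])/c["fx"]*Z,(v-c["cy"])/c["fy"]*Z,Z],-1)
    V=c["view"]; return (P-V[:3,3])@V[:3,:3], Z>0
def ray(c,u,v,z):
    V=c["view"];R=V[:3,:3];o=-R.T@V[:3,3]
    d=R.T@np.array([(u-c["cx"])/c["fx"],(v-c["cy"])/c["fy"],1.]); return o+d*(z-o[2])/d[2]
def masks(c):
    h=cv2.cvtColor(c["pixels"],cv2.COLOR_BGR2HSV)
    return dict(blue=cv2.inRange(h,(105,120,50),(125,255,255))>0, orange=cv2.inRange(h,(4,190,120),(14,255,255))>0,
                dark=cv2.inRange(h,(0,0,0),(180,110,85))>0)
E
python3 - <<'E'
from vis import *
for n in("scene","top"):
    c=dict(np.load(n+"0.npz")); P,ok=cloud(c); M=masks(c)
    for k,zt in(("blue",190),("orange",147)):
        m=M[k]&ok&(P[...,0]>250)&(P[...,0]<650)&(P[...,1]>50)&(P[...,1]<350)&(P[...,2]>20)&(P[...,2]<220)
        p=P[m]; q=p.mean(0); w,E=np.linalg.eigh(np.cov(p.T))
        print(n,k,len(p),np.round(p.min(0)),np.round(p.max(0)),"mean",np.round(q,1),"normal",np.round(E[:,0],3),np.round(w**.5,1))
        if n=="top":
            ys,xs=np.where(m); r=cv2.minAreaRect(np.c_[xs,ys].astype(np.float32)); print(r, [np.round(ray(c,*b,zt),0) for b in cv2.boxPoints(r)])
    m=ok&(P[...,0]>250)&(P[...,0]<700)&(P[...,1]>-200)&(P[...,1]<80)&(P[...,2]>225)&(P[...,2]<275)
    ys,xs=np.where(m)
    for u,v in list(zip(xs,ys))[::max(1,len(xs)//25)]: print(u,v,np.round(P[v,u]),c["pixels"][v,u])
c=dict(np.load("top0.npz"));P,ok=cloud(c)
# stand plate
m=(masks(c)["dark"]).astype(np.uint8); m[:, :295]=0;m[:,355:]=0;m[:180]=0;m[255:]=0
m=cv2.morphologyEx(m,cv2.MORPH_OPEN,np.ones((7,7)))
cn=max(cv2.findContours(m,0,2)[0],key=cv2.contourArea); r=cv2.minAreaRect(cn); print("plate",r,[np.round(ray(c,*b,12),1) for b in cv2.boxPoints(r)],np.round(ray(c,*r[0],12),1))
for n,f in(("scene",(150,150,340,340)),("top",(180,160,380,300))):
    a=cv2.imread(f"pics/{n}0.png")[f[1]:f[3],f[0]:f[2]]; cv2.imwrite(f"pics/{n}_c.png",cv2.resize(a,None,fx=3 if n=="scene" else 4,fy=3 if n=="scene" else 4,interpolation=2))
E
```

```text
scene blue 386 [442. 126.  41.] [454. 281. 192.] mean [447.2 188.5 134.1] normal [1.    0.009 0.002] [ 2.9 45.1 53.2]
scene orange 173 [542. 148.  33.] [553. 252. 149.] mean [545.8 194.9 107.1] normal [ 1.     0.019 -0.001] [ 2.5 32.6 39.2]
300 214 [602. -97. 240.] [149 156 158]
301 216 [ 600. -105.  241.] [112 113 111]
303 217 [ 605. -105.  237.] [77 79 77]
302 218 [ 603. -105.  235.] [71 74 72]
300 219 [ 597. -107.  236.] [85 87 87]
297 220 [ 588. -110.  239.] [104 107 107]
298 221 [ 591. -108.  234.] [134 142 145]
291 223 [ 573. -112.  238.] [111 114 112]
284 225 [ 556. -114.  240.] [147 154 155]
287 226 [ 560. -118.  239.] [108 110 110]
280 228 [ 543. -119.  241.] [141 145 146]
283 229 [ 548. -123.  240.] [105 106 106]
275 231 [ 533. -119.  237.] [148 153 155]
278 232 [ 535. -127.  240.] [109 113 111]
280 233 [ 539. -128.  237.] [128 134 137]
269 235 [ 515. -126.  239.] [146 152 153]
259 236 [ 485. -144.  262.] [ 99 106 108]
257 237 [ 481. -144.  261.] [34 35 34]
255 238 [ 476. -145.  262.] [74 78 79]
254 239 [ 476. -142.  257.] [133 141 144]
270 239 [ 512. -136.  238.] [105 110 
[... 1351 characters left out ...]
08 103]
337 224 [ 532. -124.  243.] [101 103 100]
338 226 [ 527. -127.  239.] [93 95 90]
338 228 [ 521. -127.  241.] [109 113 107]
339 230 [ 516. -129.  242.] [101 106 102]
340 232 [ 511. -132.  240.] [ 96 100  96]
340 234 [ 505. -132.  241.] [108 112 107]
341 236 [ 500. -135.  238.] [84 88 83]
343 238 [ 494. -140.  241.] [69 74 71]
344 240 [ 488. -141.  256.] [82 89 87]
344 242 [ 483. -141.  263.] [26 23 28]
344 244 [ 478. -141.  257.] [51 55 53]
plate ((319.458984375, 215.9530792236328), (56.76557159423828, 32.88264846801758), 85.71085357666016) [array([658.3, -32.9,  12. ]), array([ 667.5, -136.5,   12. ]), array([ 489. , -150.4,   12. ]), array([479.9, -48. ,  12. ])] [573.2 -92.   12. ]
```

View pics/scene_c.png

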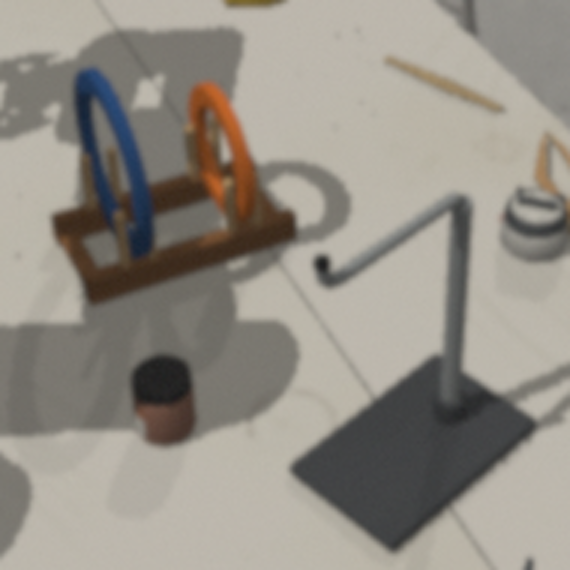

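View pics/top_c.png

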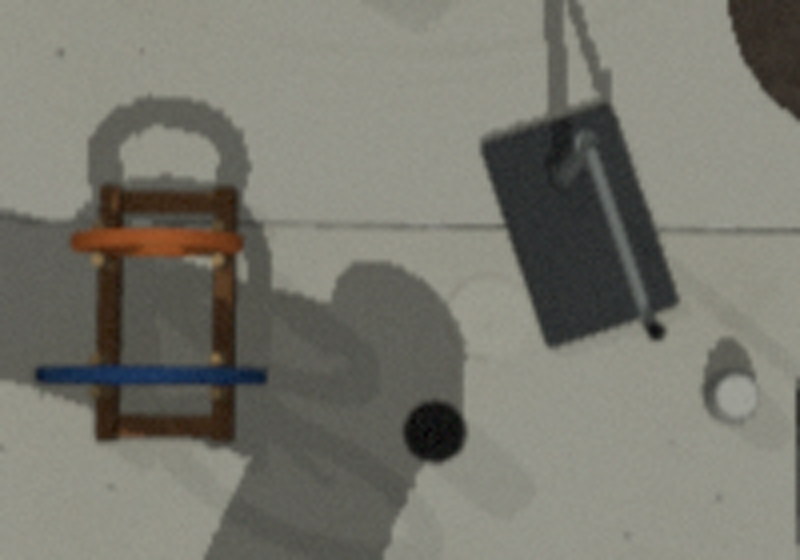

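```bash
cat > job.py <<'E'
from vis import *
from scipy.spatial.transform import Rotation as Ro
def geom():
    c=dict(np.load("top0.npz")); P,ok=cloud(c); M=masks(c); out={}
    for k,zt,zc,vr in(("blue",190,105,(245,262)),("orange",147,82,(212,229))):
        h=cv2.cvtColor(c["pixels"],cv2.COLOR_BGR2HSV)
        m=cv2.inRange(h,(95,60,30),(128,255,255)) if k=="blue" else cv2.inRange(h,(3,150,60),(16,255,255))
        m[:vr[0]]=0;m[vr[1]:]=0;m[:,:180]=0;m[:,255:]=0
        ys,xs=np.where(m>0); mid=abs(xs-xs.mean())<10
        a,b=ray(c,xs.min()-.5,ys.mean(),zc),ray(c,xs.max()+.5,ys.mean(),zc)
        out[k]=np.array([ray(c,xs.mean(),ys[mid].mean(),zt)[0],(a[1]+b[1])/2]); print(k,out[k],"span",a[1]-b[1])
    m=ok&(abs(P[...,0]-545)<50)&(abs(P[...,1]+118)<40)&(P[...,2]>225)&(P[...,2]<255)
    vx,vy,x0,y0=cv2.fitLine(P[m][:,:2].astype(np.float32),cv2.DIST_HUBER,0,.01,.01).ravel()
    u=np.array([vx,vy])*np.sign(vx); t=(P[...,2]>252)&(abs(P[...,0]-483)<20)&(abs(P[...,1]+141)<20)&ok
    tip=np.array([x0,y0])+u*((P[t][:,:2].mean(0)-[x0,y0])@u)
    out["mid"]=tip+73*u; out["u"]=u; out["yaw"]=np.arctan2(u[1],u[0]); print("tip",P[t].mean(0),len(P[t]),out)
    return out
def rv(yaw): return (Ro.from_euler("z",yaw)*Ro.from_euler("x",np.pi)).as_rotvec()
E
python3 - <<'E'
from job import *
from rig import env
g=geom(); 
for p,y in(((450,236,155),.01),((450,236,320),.01),((548,236,110),.01),((411,-140,290),g["yaw"]),((580,-80,225),g["yaw"])):
    print(p,np.round(env.solve_ik(p,rv(y)),2))
# second estimate of hook from scene camera
c=dict(np.load("scene0.npz"));P,ok=cloud(c)
m=ok&(abs(P[...,0]-545)<50)&(abs(P[...,1]+118)<40)&(P[...,2]>225)&(P[...,2]<255)
q=P[m]; u=g["u"]; v=np.array([-u[1],u[0]]); print("scene bar lateral vs top",np.round(((q[:,:2]-g["mid"])@v).mean(),1), np.percentile(q[:,2],[5,50,95]))
E
```

```text
blue [449.60438393 214.15106779] span 171.2083458078665
orange [545.46907071 216.57804965] span 126.6001261905119
tip [ 482.2716041  -140.07390199  261.02709121] 17 {'blue': array([449.60438393, 214.15106779]), 'orange': array([545.46907071, 216.57804965]), 'mid': array([ 551.27304992, -116.24192259]), 'u': array([0.9433931 , 0.33167672], dtype=float32), 'yaw': np.float32(0.33808035)}
(450, 236, 155) [ 0.41  0.02  1.51 -0.    1.61  0.4 ]
(450, 236, 320) [ 0.41  0.01  1.19 -0.    1.93  0.4 ]
(548, 236, 110) [ 0.34  0.29  1.3  -0.    1.55  0.33]
(411, -140, 290) [-0.41 -0.21  1.46 -0.    1.89 -0.75]
(580, -80, 225) [-0.2   0.22  1.16 -0.    1.76 -0.54]
scene bar lateral vs top -3.1 [233.73450669 238.8232189  241.26922518]
```

Run:
```python
from job import *
from rig import env
R=rv(.01); x,y=450,214.5+32
env.grip(45)
env.move_to((x,y,290),R); env.movel((x,y,154),R,120)
print("pre",env.read_force()); env.grip(0)
print("grip",env.read_grip_width(),env.read_force(),env.read_torque(),env.read_ee_pos())
env.movel((x,y,174),R,60); print("lift20",env.read_grip_width(),env.read_force(),env.read_torque())
env.movel((x,y,275),R,100); print("up",env.read_grip_width(),env.read_force(),env.read_torque(),env.read_time_s())
c=env.camera("scene"); np.savez("s1.npz",**c); 
cv2.imwrite("pics/s1.png",cv2.resize(c["pixels"][60:320,60:360],None,fx=2,fy=2))
```

```text
pre [-0.31527811  0.12668677  0.27049165]
grip 0.09854900690293675 [-0.65625526  0.62705617 -0.02044099] [-0.03055509  0.00801496  0.01860701] [450.01666406 246.49432269 154.03948735]
lift20 0.09366610416915383 [ 0.26171729 -0.31841328  0.6487665 ] [ 0.04413501 -0.02263555 -0.03065872]
up -0.18672181537625337 [ 0.17950608  0.69126698 -0.41409889] [-1.11957001e-02  1.87722558e-02  3.92372372e-05] 5.4083
```

View pics/s1.png

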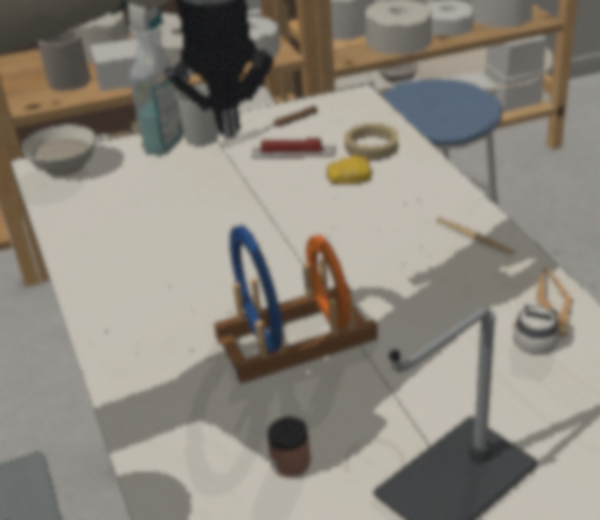

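The gripper closed on nothing: the hoops still stand in the rack (blue at crop (257,285)) and the gripper tips show at crop (227,135). I'll compare that pixel with the projection of the TCP.

Run:
```python
from job import *
from rig import env
def proj(c,p):
    q=c["view"][:3,:3]@np.array(p,float)+c["view"][:3,3]; return np.round([c["fx"]*q[0]/q[2]+c["cx"],c["fy"]*q[1]/q[2]+c["cy"]],1)
e=env.read_ee_pos(); print(e)
s=env.camera("scene"); t=env.camera("top")
for n,c in(("scene",s),("top",t)):
    print(n,"tcp",proj(c,e),"big top",proj(c,(450,214,190)),"big left/right",proj(c,(450,299,105)),proj(c,(450,129,105)),"bottom",proj(c,(450,214,20)),"hook tip",proj(c,(482,-141,263)))
P,ok=cloud(s); m=np.zeros(ok.shape,bool); m[105:140,160:190]=1
q=P[m&ok&(s["pixels"].max(-1)<70)&(P[...,2]>240)]; print(len(q),q.min(0),q.mean(0),q.max(0))
q=P[m&ok&(P[...,2]>240)&(P[...,2]<300)]; print(len(q),q.min(0),q.mean(0),q.max(0))
h=cv2.cvtColor(s["pixels"],cv2.COLOR_BGR2HSV); m=cv2.inRange(h,(100,80,30),(128,255,255)); m[:160]=0;m[240:]=0;m[:,:165]=0;m[:,205:]=0
ys,xs=np.where(m>0);print("scene blue bbox",xs.min(),xs.max(),ys.min(),ys.max())
cv2.imwrite("pics/t1.png",cv2.resize(t["pixels"][150:350,120:390],None,fx=2.9,fy=2.9))
```

```text
[449.77950095 246.37956968 274.08055164]
scene tcp [175.8 141.6] big top [183.8 177. ] big left/right [176.8 187.2] [198.5 223. ] bottom [190.2 229.3] hook tip [256.8 235.2]
top tcp [197.3 252.4] big top [213.8 253. ] big left/right [188.8 253. ] [246.3 253.8] bottom [220.9 253.9] hook tip [344.2 242.3]
330 [418.64123113 227.27061286 320.33386579] [447.39032953 237.67086313 354.93494788] [484.32055096 259.58247662 382.04784545]Traceback (most recent call last):
  File "<stdin>", line 11, in <module>
    return umr_minimum(a, axis, None, out, keepdims, initial, where)
ValueError: zero-size array to reduction operation minimum which has no identity
```

Run:
```python
from job import *
from rig import env
s=env.camera("scene"); t=env.camera("top")
P,ok=cloud(s); 
m=np.zeros(ok.shape,bool); m[60:150,145:205]=1
m&=ok&(abs(P[...,0]-450)<60)&(abs(P[...,1]-246)<60)&(P[...,2]>200)
for r in range(100,150,3):
    q=P[r][m[r]]; 
    if len(q): print(r,len(q),np.round(q.min(0)),np.round(q.max(0)))
h=cv2.cvtColor(s["pixels"],cv2.COLOR_BGR2HSV); m=cv2.inRange(h,(100,80,30),(128,255,255)); m[:160]=0;m[240:]=0;m[:,:165]=0;m[:,205:]=0
ys,xs=np.where(m>0);print("scene blue bbox",xs.min(),xs.max(),ys.min(),ys.max())
a=cv2.resize(t["pixels"][180:300,160:300],None,fx=4,fy=4);b=cv2.resize(s["pixels"][60:240,120:240],None,fx=2.6667,fy=2.6667)
cv2.imwrite("pics/t1.png",cv2.resize(np.hstack([a,b[:480]]),(800,436)))
print(a.shape,b.shape)
```

```text
100 39 [393. 227. 372.] [494. 255. 401.]
103 37 [393. 227. 365.] [489. 259. 394.]
106 36 [399. 228. 363.] [486. 258. 384.]
109 33 [407. 232. 358.] [481. 251. 376.]
112 22 [415. 232. 353.] [464. 241. 367.]
115 16 [421. 234. 345.] [462. 253. 356.]
118 13 [436. 234. 336.] [463. 248. 346.]
121 13 [436. 234. 328.] [462. 256. 336.]
124 12 [437. 232. 323.] [461. 249. 330.]
127 8 [438. 232. 317.] [453. 242. 321.]
scene blue bbox 176 199 174 234
(480, 560, 3) (480, 320, 3)
```

View pics/t1.png

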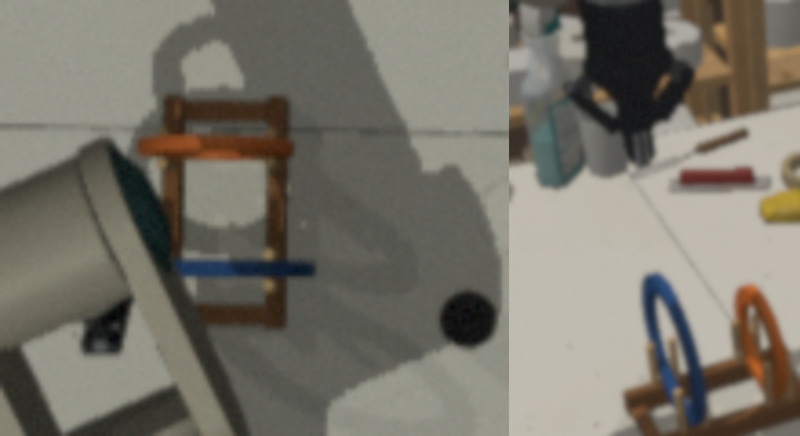

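The arm's xy matches the picture, but the fingers' visible end (scene row ~129) is well above the reported TCP's projection (row 141.6). I'll measure that height difference properly.

Run:
```python
from job import *
from rig import env
R=rv(.01)
def plane_y(c,u,v,y):
    V=c["view"];A=V[:3,:3];o=-A.T@V[:3,3]; d=A.T@np.array([(u-c["cx"])/c["fx"],(v-c["cy"])/c["fy"],1.]); return o+d*(y-o[1])/d[1]
def bottom(tag):
    s=env.camera("scene"); e=env.read_ee_pos(); P,ok=cloud(s)
    m=ok&(abs(P[...,0]-e[0])<60)&(abs(P[...,1]-e[1])<30)&(P[...,2]>e[2]-15)&(P[...,2]>205)
    ys,xs=np.where(m); b=ys.max(); u=xs[ys>=b-1].mean()
    print(tag,env.read_grip_width(),"tcp",np.round(e,1),"low px",u,b,"cloud z",np.round(P[m][:,2].min(),1),"ray z",[np.round(plane_y(s,u,b+.5,yy)[2],1) for yy in(e[1]-11,e[1])])
env.movel((450,246.5,300),R); bottom("a")
env.grip(12); bottom("12"); env.grip(45); bottom("45"); env.grip(85); bottom("85")
env.movel((450,100,300),R); env.grip(12); bottom("b")
print(env.read_time_s())
```

```text
a 0.02189313067806086 tcp [450.  246.5 299.5] low px 172.8181818181818 119 cloud z 338.2 ray z [np.float64(339.4), np.float64(333.6)]
12 12.381167224396316 tcp [449.9 246.4 299.5] low px 170.33333333333334 120 cloud z 335.6 ray z [np.float64(338.3), np.float64(332.5)]
45 44.90540133163366 tcp [450.  246.5 300. ] low px 162.4 121 cloud z 339.9 ray z [np.float64(340.0), np.float64(334.2)]
85 84.94967500637217 tcp [450.  246.5 300. ] low px 153.5 118 cloud z 349.0 ray z [np.float64(352.1), np.float64(346.5)]
b 12.121514590258158 tcp [450. 100. 300.] low px 191.0 149 cloud z 337.8 ray z [np.float64(339.0), np.float64(332.3)]
9.2
```

The reported TCP consistently sits about 37 mm below the real finger end (seen at two positions), so my grasp was too high. I'm retrying with the commanded heights lowered by 37 mm.

Run:
```python
from job import *
from rig import env
R=rv(.01); x,y=450,214+32; D=37
env.grip(45)
env.movel((x,y,260),R); env.movel((x,y,154-D),R,100)
print("pre",env.read_force()); env.grip(0)
print("grip",env.read_grip_width(),env.read_force(),env.read_torque(),env.read_ee_pos())
if env.read_grip_width()>8:
    env.movel((x,y,174-D),R,50); print("lift20",env.read_grip_width(),env.read_force(),env.read_torque())
    env.movel((x,y,154-D+125),R,100); print("up",env.read_grip_width(),env.read_force(),env.read_torque(),env.read_time_s())
s=env.camera("scene"); P,ok=cloud(s); M=masks(s)["blue"]&ok&(abs(P[...,0]-450)<40)&(P[...,1]>100)&(P[...,1]<330)&(P[...,2]>20)
p=P[M]; print(p.min(0),p.max(0)); w,E=np.linalg.eigh(np.cov(p.T)); print(E[:,0])
cv2.imwrite("pics/s2.png",cv2.resize(s["pixels"][60:300,100:320],None,fx=2,fy=2))
```

```text
pre [ 0.53791655 -0.09860885  0.38318639]
grip 11.114061071843263 [-0.06826119  0.06327713  2.28283437] [-0.02385372  0.05416347 -0.01560412] [450.12912964 246.08593674 117.30334085]
lift20 11.320320566423364 [ 0.31471205 -0.3852278  -1.45439113] [0.09947228 0.03180397 0.00525418]
up 11.332762438179136 [-0.47700225 -0.20168269 -2.03594525] [ 0.03135136  0.02002924 -0.02607482] 14.5
[442.78644764 123.29404524 160.49860192] [454.69658078 281.07624669 315.06903128]
[ 0.99991675 -0.00179    -0.0127788 ]
```

View pics/s2.png

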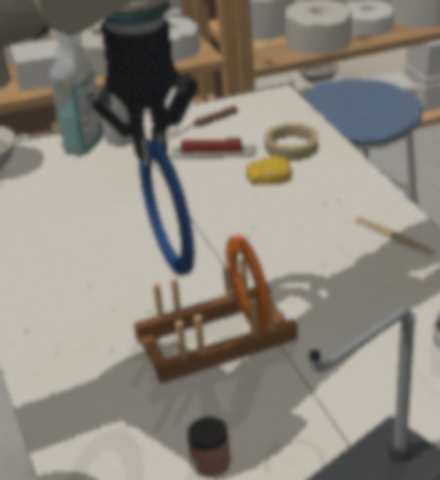

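The blue hoop is gripped upright and clear of the rack (crop (165,215), about 230 mm centre height); the orange one still stands. Next I'll carry it to the hook.

```bash
cat > hang.py <<'E'
from job import *
from rig import env
def hang(z0, zc0, off, u_target, zc_carry, zc_hang):
    """z0,zc0: commanded TCP z and hoop centre z at the grasp."""
    g=geom(); u=np.array(g["u"],float); v=np.array([-u[1],u[0]]); R=rv(float(g["yaw"])); m=g["mid"]
    pos=lambda s,zc:(*(m+s*u+off*v),z0+zc-zc0)
    env.movel((400,60,z0+zc_carry-zc0),R,150)
    env.movel(pos(-150,zc_carry),R,150)
    print("entry",env.read_force(),env.read_grip_width())
    for s in np.append(np.arange(-110,u_target,45),u_target):
        env.movel(pos(s,zc_carry),R,90); f=env.read_force(); print(round(s),np.round(f,1))
        if np.hypot(*f[:2])>6: print("CONTACT, stop"); return
    env.movel(pos(u_target,zc_hang+6),R,80); f0=env.read_force()
    for dz in np.arange(5,-5,-1.):
        env.movel(pos(u_target,zc_hang+dz),R,20); env.pause(.1); f=env.read_force(); print(dz,np.round(f,1))
        if f[2]-f0[2]>2.5: break
    print(env.read_grip_width(),env.read_torque(),env.read_time_s())
def snap(n,box):
    for k in("scene","top"):
        c=env.camera(k); np.savez(f"{k}{n}.npz",**c)
    s=cv2.resize(dict(np.load(f"scene{n}.npz"))["pixels"][130:330,180:330],(400,533)); t=cv2.resize(dict(np.load(f"top{n}.npz"))["pixels"][165:265,280:355],(400,533))
    cv2.imwrite(f"pics/h{n}.png",np.hstack([s,t]))
E
python3 - <<'E'
from hang import *
hang(117,105,32,30,230,175); snap(1,0)
E
```

```text
blue [449.60438393 214.15106779] span 171.2083458078665
orange [545.46907071 216.57804965] span 126.6001261905119
tip [ 482.2716041  -140.07390199  261.02709121] 17 {'blue': array([449.60438393, 214.15106779]), 'orange': array([545.46907071, 216.57804965]), 'mid': array([ 551.27304992, -116.24192259]), 'u': array([0.9433931 , 0.33167672], dtype=float32), 'yaw': np.float32(0.33808035)}
entry [ 0.78376546  0.42105172 -1.28737917] 10.989245837382716
-110 [-0.4 -0.7 -1.7]
-65 [-0.4  0.1 -1.9]
-20 [-0.5 -0.6 -0.6]
25 [-0.7  0.1 -0.9]
30 [-0.4 -0.  -2.9]
5.0 [ 0.4  0.2 -1.5]
4.0 [-1.2 -0.2 -1.8]
3.0 [-0.3 -0.2 -0.6]
2.0 [ 0.2 -0.2 -2.3]
1.0 [ 0.1 -0.2 -1.2]
0.0 [-0.6  0.5  2. ]
11.547315824847566 [ 0.0205964   0.04449131 -0.0337178 ] 23.0917
```

View pics/h1.png

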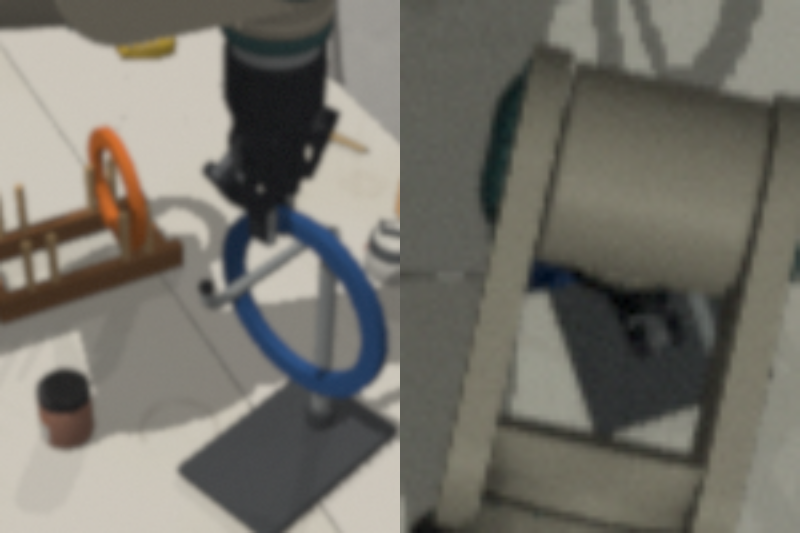

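The bar runs through the blue ring, with the rim resting on it at (290,225) and contact felt at exactly the expected height. Next I'll release, back off, measure, and go for the orange hoop.

Run:
```python
from hang import *
env.grip(28); print(env.read_grip_width(),env.read_force()); e=env.read_ee_pos()
env.pause(.3); env.movel((e[0],e[1],e[2]+90),None,100); R=rv(.01)
env.movel((547,200,250),R,180); env.grip(45)
g=geom(); u=np.array(g["u"],float); v=np.array([-u[1],u[0]])
for n in("scene","top"):
    c=env.camera(n); P,ok=cloud(c); h=cv2.cvtColor(c["pixels"],cv2.COLOR_BGR2HSV)
    m=(cv2.inRange(h,(98,80,30),(128,255,255))>0)&ok; q=P[m]; d=q[:,:2]-g["mid"]; a,b=d@u,d@v
    k=(abs(a)<90)&(abs(b)<110)&(q[:,2]>60)&(q[:,2]<290); a,b,z=a[k],b[k],q[k,2]
    print(n,k.sum(),"u",np.percentile(a,[3,50,97]).round(1),"v",b.min().round(1),b.max().round(1),"z",z.min().round(1),z.max().round(1))
print(env.read_time_s())
```

```text
27.715956630889202 [ 0.85960521  0.3241707  -0.443799  ]
blue [449.60438393 214.15106779] span 171.2083458078665
orange [545.46907071 216.57804965] span 126.6001261905119
tip [ 482.2716041  -140.07390199  261.02709121] 17 {'blue': array([449.60438393, 214.15106779]), 'orange': array([545.46907071, 216.57804965]), 'mid': array([ 551.27304992, -116.24192259]), 'u': array([0.9433931 , 0.33167672], dtype=float32), 'yaw': np.float32(0.33808035)}
scene 1369 u [23.3 25.7 34.3] v -86.7 79.8 z 93.6 261.4
top 378 u [26.2 30.1 37.2] v -77.3 82.5 z 97.8 266.5
26.95
```

The blue hoop hangs at x ≈ +30 mm, y ≈ -2 mm, with the rim's top at about 262 mm. Now the orange hoop.

Run:
```python
from hang import *
R=rv(.01); x,y=547,215+28; z0=73
env.movel((x,y,190),R); env.movel((x,y,z0),R,100)
print("pre",env.read_force()); env.grip(0)
w=env.read_grip_width(); print("grip",w,env.read_force(),env.read_torque(),env.read_ee_pos())
if w>8:
    env.movel((x,y,z0+20),R,50); print("lift20",env.read_grip_width(),env.read_force(),env.read_torque())
    env.movel((x,y,z0+160),R,120); print("up",env.read_grip_width(),env.read_force(),env.read_time_s())
    hang(z0,82,28,-28,242,195)
snap(2,0)
```

```text
pre [-0.17876549 -0.19254556 -0.32479604]
grip 11.361388828883692 [0.32624312 0.58996152 1.2087472 ] [-0.09223669 -0.02232456 -0.03571304] [547.25041515 243.07238497  73.48724918]
lift20 10.761562865292284 [-0.03208349  0.38483485 -0.73571092] [0.07409287 0.00057528 0.03006579]
up 11.01064574583904 [-0.6082402   0.05244197 -2.09919718] 31.1667
blue [449.60438393 214.15106779] span 171.2083458078665
orange [545.46907071 216.57804965] span 126.6001261905119
tip [ 482.2716041  -140.07390199  261.02709121] 17 {'blue': array([449.60438393, 214.15106779]), 'orange': array([545.46907071, 216.57804965]), 'mid': array([ 551.27304992, -116.24192259]), 'u': array([0.9433931 , 0.33167672], dtype=float32), 'yaw': np.float32(0.33808035)}
entry [ 0.68367825  0.17536128 -1.60249819] 11.185455444791632
-110 [-0.5  0.5 -1.2]
-65 [-0.3  0.4 -0.7]
-28 [ 0.3 -1.1 -1.2]
5.0 [ 0.2 -0.  -1.6]
4.0 [-0.2  0.4 -1. ]
3.0 [-0.3 -0.3 -1.8]
2.0 [ 0.4 -0.  -0.3]
1.0 [-0.5  0.6 -0.6]
0.0 [-0.6 -0.1  1.1]
-1.0 [-1.6  0.2  4.8]
11.152332088399943 [-0.06683626  0.25630456  0.02521981] 39.275
```

View pics/h2.png

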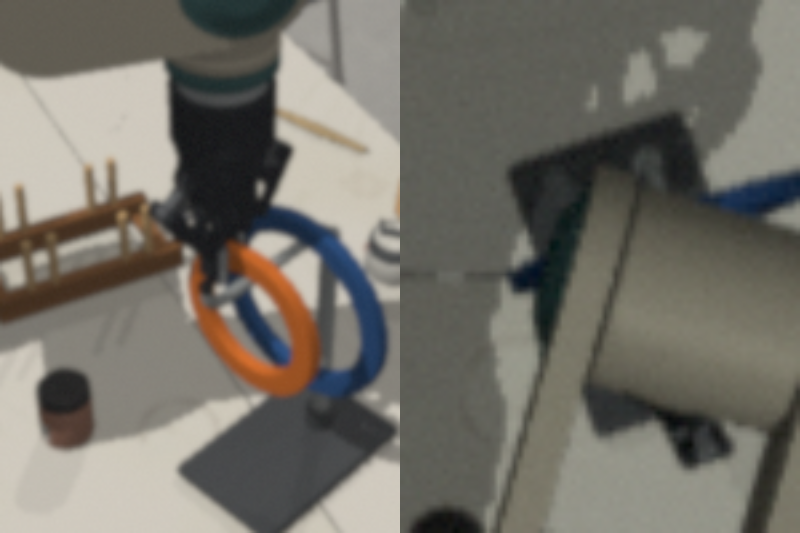

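The orange ring's rim sits on the bar at (245,270), in front of the blue ring and behind the tip. Releasing and checking.

Run:
```python
from hang import *
env.grip(26); print(env.read_grip_width(),env.read_force()); e=env.read_ee_pos()
env.pause(.3); env.movel((e[0],e[1],e[2]+90),None,80); env.movel((450,200,280),None,180); env.pause(.5)
g=geom(); u=np.array(g["u"],float); v=np.array([-u[1],u[0]])
for t in range(2):
  for n in("scene","top"):
    c=env.camera(n); P,ok=cloud(c); h=cv2.cvtColor(c["pixels"],cv2.COLOR_BGR2HSV)
    for k_,lo,hi in(("blue",(98,80,30),(128,255,255)),("orange",(3,150,60),(16,255,255))):
        q=P[(cv2.inRange(h,lo,hi)>0)&ok]; d=q[:,:2]-g["mid"]; a,b=d@u,d@v
        k=(abs(a)<90)&(abs(b)<110)&(q[:,2]>60)&(q[:,2]<290); a,b,z=a[k],b[k],q[k,2]
        print(n,k_,k.sum(),"u",np.percentile(a,[3,50,97]).round(1),"v",b.min().round(1),b.max().round(1),"z",z.min().round(1),z.max().round(1))
  env.pause(.5)
s=env.camera("scene"); cv2.imwrite("pics/end.png",s["pixels"]); print(env.read_time_s(),env.read_force())
```

```text
26.0485397707809 [-0.46314533 -0.01133959 -0.91769064]
blue [449.60438393 214.15106779] span 171.2083458078665
orange [545.46907071 216.57804965] span 126.6001261905119
tip [ 482.2716041  -140.07390199  261.02709121] 17 {'blue': array([449.60438393, 214.15106779]), 'orange': array([545.46907071, 216.57804965]), 'mid': array([ 551.27304992, -116.24192259]), 'u': array([0.9433931 , 0.33167672], dtype=float32), 'yaw': np.float32(0.33808035)}
scene blue 1150 u [23.3 25.6 34.1] v -86.7 75.8 z 93.8 262.7
scene orange 1064 u [-34.5 -32.2 -23.8] v -66.9 60.1 z 139.0 263.6
top blue 376 u [26.1 30.  37.1] v -77.4 83.0 z 94.6 266.7
top orange 203 u [-31.7 -27.3 -21.4] v -58.2 64.4 z 147.6 266.9
scene blue 1147 u [23.4 25.8 34. ] v -87.2 78.0 z 94.0 262.7
scene orange 1069 u [-34.5 -32.1 -23.8] v -67.2 59.7 z 136.3 263.6
top blue 377 u [26.2 30.2 37.2] v -77.5 82.7 z 91.3 268.4
top orange 206 u [-31.7 -27.2 -20.9] v -57.0 64.9 z 143.2 265.9
44.8333 [-0.38992669  0.8512835   0.22267682]
```

View pics/end.png

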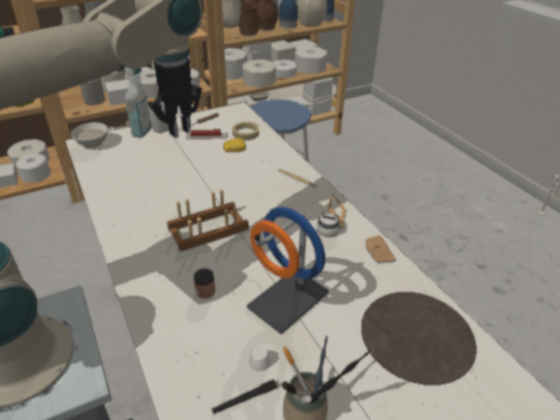

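Both hoops hang still (orange at (274,249), blue at (295,243)). The jar (205,283), plug (260,358) and timer (329,223) haven't moved.

```bash
python3 -c "
from rig import env
env.sign_off()"
```

```text
the job is handed in; nothing more can be done
```

Both hoops now hang freely on the J-hook, and I handed the job in at about 45 s; the sign-off gave no verdict.

- **Last checks:** in two sets of pictures about half a second apart the hoops had not moved.

| Hoop | Along the hook, from its middle | Sideways | Rim top above the table | Gripper |
|---|---|---|---|---|
| Blue (big), hung first while the orange one stood in the rack | about +30 mm | within about 6 mm | about 263 mm (expected 260) | clear |
| Orange (small) | about -28 mm | within about 4 mm | about 264 mm (expected 260) | clear |

- **Bystanders:** the jar, timer and plug look unmoved in the last picture.
- **First grasp missed:** my first try at the blue hoop closed on air above the rim and moved nothing. The camera showed the real finger ends about 37 mm above the reported TCP height. I lowered the commanded heights by that amount, and both grasps then held.
- **Camera disagreement:** the two cameras differ by about 4–5 mm along the hook. Both readings are well inside the limits.

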